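# Pin the tray stop shut in the cold room

### The arm

A 7-joint arm with a two-finger parallel gripper is mounted at the origin on the work surface. World frame = base frame: x ahead of the robot, y to its left, z up, the work surface at z = 0. Lengths are in mm, angles in rad, forces in N, time in s.
With the tool pointing down it reaches from about 425 to 875 mm from the base axis. Payload 4.7 kg.
Tool frame: the origin (TCP) lies midway between the tips of the shut fingers; the grasp point (between the pads) lies env.grip_point_offset behind it (env.grip_point_offset is the distance from the TCP to the grasp point, in mm); z points along the fingers, y is the direction in which the jaws open and shut (so a half turn about z gives the same grasp; the last joint's range is limited). The gripper opens to 85 mm and grips with 20 to 120 N. Pads are 22 mm wide; open, the fingers measure 114 mm over their backs; the gripper's body (76 mm by 85 mm) begins 54 mm behind the grasp point. The pads swing forward as they close: fully open they stand 13 mm farther back than shut.
Start: joints at [-1.208, 0.321, -0.07, 1.45, 0.023, 1.371, -0.057], TCP at [222.178, 610.87, 231.349] pointing down, gripper open.
Joint ranges: [-2.86, 2.86], [-0.3, 2.09], [-1.38, 1.24], [0.06, 2.45], [-1.56, 4.7], [0.09, 2.05], [-2.69, 2.69]. Speed limits (rad/s): [2.57, 2.57, 3.14, 3.14, 3.14, 3.14, 3.14].

### API

Orientations are given as a unit quaternion [x, y, z, w].
In Python, from bench import env, grip, solver, monitor, eyes, ticket gives the robot as it stands. The module is installed in compiled form; this text tells all that it offers. Calls block until the motion is done:
- env.movep(position, orientation): joint-space move of the TCP to a pose.
- env.line_to(position, v=150, attitude=None): straight line of the TCP; attitude=None keeps the orientation; v is the mean speed in mm/s.
- env.set_joints(angles): joint-space move.
- grip(opening, effort=None): finger opening in mm; effort is the grip in N (None keeps the last); returns when the fingers have stopped.
- env.hold(seconds).
- solver.inverse_kinematics(position, orientation): joint angles nearest the present ones, or None.
- monitor.state(): the state.
- eyes.grab_frame(name): name is "side" or "top" or "wrist"; returns the picture (420x560x3 uint8, red, green, blue); there is no depth.
- eyes.calibration(name): a dict with "intrinsics" (3x3 intrinsics, pixels), "R" (3x3) and "t" (3): a world point X has camera coordinates R X + t. Camera axes: x right, y down, z forward; pixel columns grow to the right and rows downward; lengths in mm; the calibration is good to about 2 mm. The wrist camera is an equidistant fisheye: a pixel r from the principal point sees the ray r / f radians off the axis. A picture is of the moment at which its call begins: read the wrist's pose just before it. calibration takes no time and is no camera call; for the wrist camera it gives the pose at the moment of the call.
A pose or a line that the arm cannot do raises env.PlanningError and nothing moves.
- ticket.finish_job(): hands the job in, once; it reports no verdict.
The state is a dict: "time": time; "qpos": joint angles; "dq": joint speeds; "joint_torque": joint torques, N m; "tcp_pos": TCP position; "eef_rot": TCP orientation; "contact_force": force on the tool from outside, world axes, zero at the start; "wrist_torque": the same for the moment, N m; "width": finger opening in mm.
Only numpy, scipy, OpenCV 4.12 (cv2) and the standard library are available. Lean on these libraries where they do the work, as an engineer would, in place of code of your own. Each camera call takes 0.05 s, during which the arm holds its last target.

### The job

Swing the flat bar of the tray stop round until the hole in it lies over the hole in its bracket, then take the long pin (round grip) out of the rack and push it down through both holes until its collar rests on the bar, and let go. Leave the short pin in the rack.

Things in the scene. Friction and masses are not known exactly. Their poses are not given: they have to be found in the camera images.
- stand: Fixed tray stop: dark base plate, pivot post, bracket with one upright hole. Origin on the vertical pivot axis at bench level, z up. Hole: round, 34 mm wide, through a 12 mm plate (top 60 mm above the bench, open below), centre 110 mm from the origin along the stand's +x. Black trays, up to 50 mm tall, lie beyond, 100 to 310 mm along its +y.
- bar (a joint): Angle of the flat aluminium bar (230 x 56 x 12 mm, top at 74 mm) on the pivot, rad: 0 = along the stand's +x, holes lined up; positive = clockwise from above; -0.4 to 1.3, no stop at 0, stays where left, 1.5 to 3 N at the knob. Its 34 mm hole is 110 mm from the pivot; an upright round black knob (26 mm diameter, 74 to 124 mm above the bench) stands on it 185 mm from the pivot.
- long_pin_grip (a point): Long steel pin upright in an open rack (plate top at 80 mm, pins 110 mm apart). Point: on its axis, in its round grip (24 mm diameter, 50 mm tall), 30 mm above the collar (50 mm diameter, 6 mm thick). Below the collar a shank 16 mm thick, 55 mm long, tapered tip: collar underside 36 mm, tip 91 mm below this point. z up along the pin.
- short_pin_grip (a point): The short steel pin in the same rack, not wanted: same collar but a flat upright tab for a grip (44 x 12 mm, 40 mm tall) and a shank only 13 mm long. Point: on its axis, 30 mm above the top of its collar.
There are look-alikes about, which are no part of the job. What is shaped like the part that bears long_pin_grip but blue or brown is not meant.

How it is judged:
By the outcome, as a careful person would: the job done as asked, in the order asked, and still so for the second after the job is handed in, with the robot touching nothing.
It also fails if it takes over 54 s, if anything falls off the work surface, if the arm or the gripper's body presses on something with over 40 N, if the wrist force passes 120 N, or if a joint passes its speed limit or range.

## Working session

There is one attempt and no reset: what is moved stays moved. The work goes in short steps, each a Python script; the robot and the scene stay as the last script left them, time stands still between calls to the robot, and variables do not carry over. Pictures are saved under pics/ and viewed, and the job is handed in when it is done.

```bash
ls; mkdir -p pics; python3 - <<'E'
from bench import env, grip, solver, monitor, eyes, ticket
import cv2
for n in ["side","top","wrist"]:
    f=eyes.grab_frame(n); cv2.imwrite(f"pics/{n}0.png",f[:,:,::-1])
    c=eyes.calibration(n); print(n,c)
print(monitor.state(), env.grip_point_offset)
E
```

```text
pics
side {'intrinsics': array([[450.59586807,   0.        , 280.49364307],
       [  0.        , 450.59586807, 209.37890543],
       [  0.        ,   0.        ,   1.        ]]), 'R': array([[ 0.79036706, -0.61237767, -0.01770571],
       [-0.3806411 , -0.46821965, -0.79742254],
       [ 0.4800336 ,  0.63699603, -0.6031615 ]]), 't': array([-423.3335375 ,  252.97887363,  836.54963205])}
top {'intrinsics': array([[470.75768248,   0.        , 280.65514452],
       [  0.        , 470.75768248, 214.80501344],
       [  0.        ,   0.        ,   1.        ]]), 'R': array([[-0.01603254, -0.99957571, -0.02431795],
       [-0.9968768 ,  0.01786074, -0.07692626],
       [ 0.07732796,  0.02300868, -0.99674018]]), 't': array([ -30.60245946,  496.54762117, 1030.35469708])}
wrist {'intrinsics': array([[325.1922621 ,   0.        , 281.42921965],
       [  0.        , 325.1922621 , 204.77275624],
       [  0.        ,   0.        ,   1.        ]]), 'R': array([[ 0.3419441 ,  0.93971849, -0.00184234],
       [ 0.90545055, -0.32894881,  0.26823867],
       [ 0.25146281, -0.09339077, -0.96335073]]), 't': array([-649.21729684,  -33.92290748,  378.55567364])}
{'time': 0.15, 'qpos': array([-1.20789224,  0.32166935, -0.07008472,  1.45140477,  0.02263313,
        1.37080846, -0.05693642]), 'dq': array([ 0.00012696, -0.00021369,  0.00208411, -0.00518802, -0.00039069,
       -0.00076825,  0.00082669]), 'joint_torque': array([-4.96815483e-04, -4.94096446e+01, -3.83212343e-01, -3.14683843e+01,
        1.29394757e-02,  8.28064192e-03, -1.18361828e-05]), 'tcp_pos': array([222.06605284, 610.44995666, 230.4589516 ]), 'eef_rot': array([ 1.73521819e-01,  9.84829738e-01, -7.48493821e-04, -7.11346167e-05]), 'contact_force': array([-0.68572145,  0.31838797, -0.74511915]), 'wrist_torque': array([0.01518484, 0.01833499, 0.00076626]), 'width': 85.51466412909107} 18.700000000000003
```

View pics/top0.png

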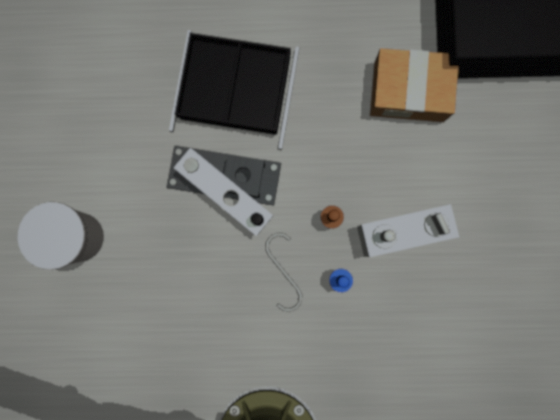

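View pics/side0.png

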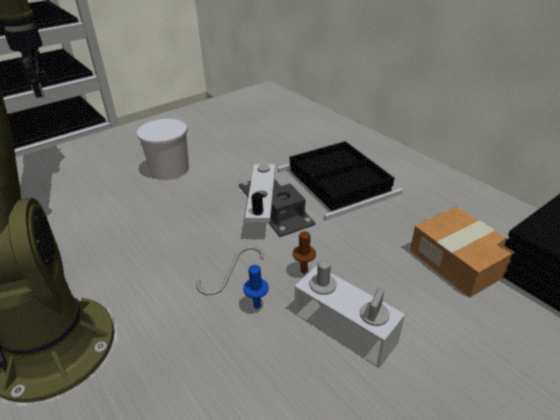

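View pics/wrist0.png

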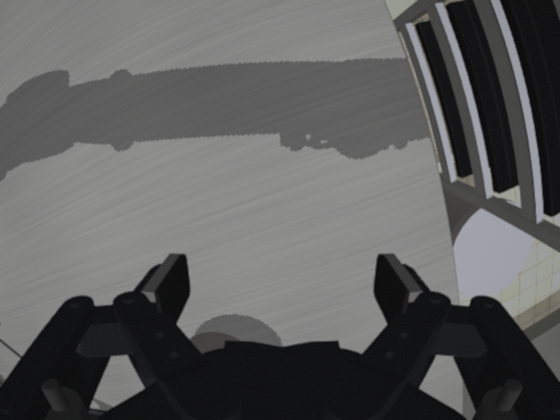

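The top view shows the pivot near (191,164), the bar hole near (231,198), the knob near (258,219) and the bracket hole near (242,175). The steel long pin is at about (388,236) and the short pin's tab at about (438,224). I'll enlarge these areas to read them more closely.

```bash
python3 - <<'E'
import cv2
t=cv2.imread('pics/top0.png'); s=cv2.imread('pics/side0.png')
def crop(i,x,y,w,h,k,n): cv2.imwrite(n,cv2.resize(i[y:y+h,x:x+w],None,fx=k,fy=k,interpolation=cv2.INTER_CUBIC))
crop(t,155,135,130,110,6,'pics/c1.png'); crop(t,350,195,120,75,6,'pics/c2.png'); crop(s,230,150,110,90,6,'pics/c3.png'); crop(s,285,225,130,100,6,'pics/c4.png')
E
```

```text
(no output)
```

View pics/c1.png

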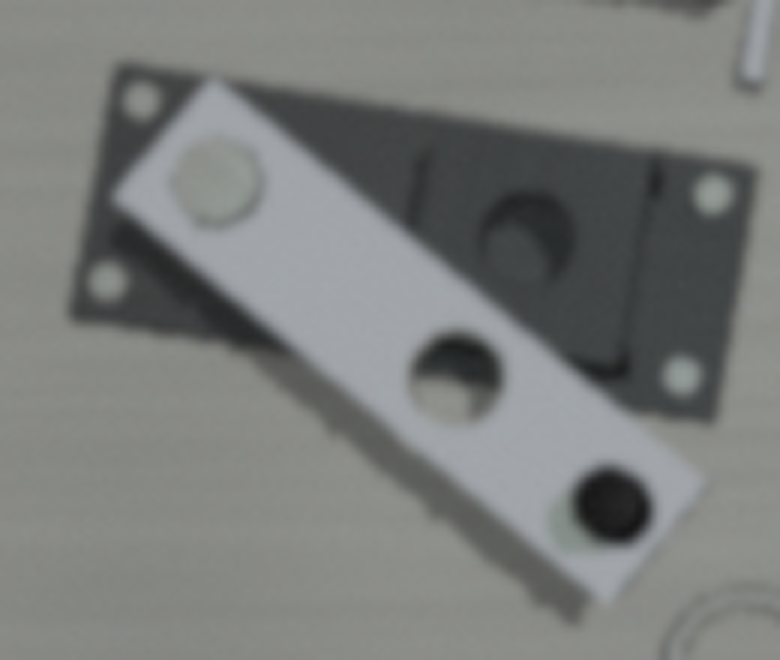

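View pics/c2.png

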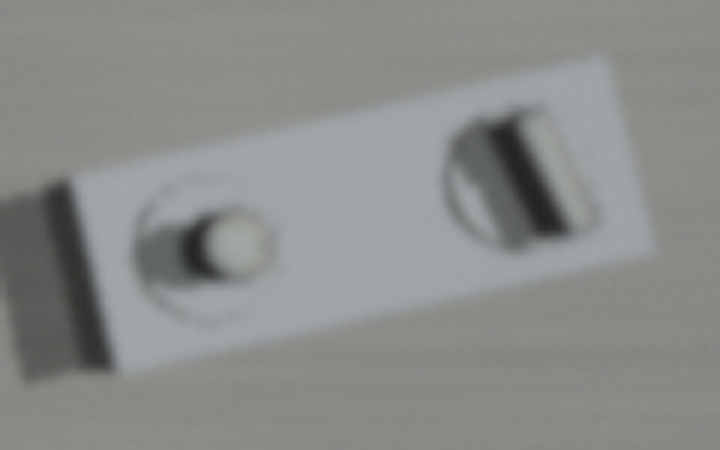

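View pics/c3.png

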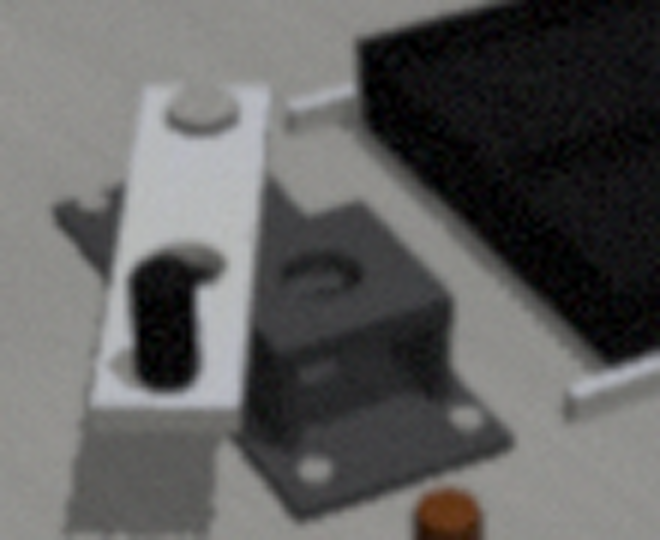

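View pics/c4.png

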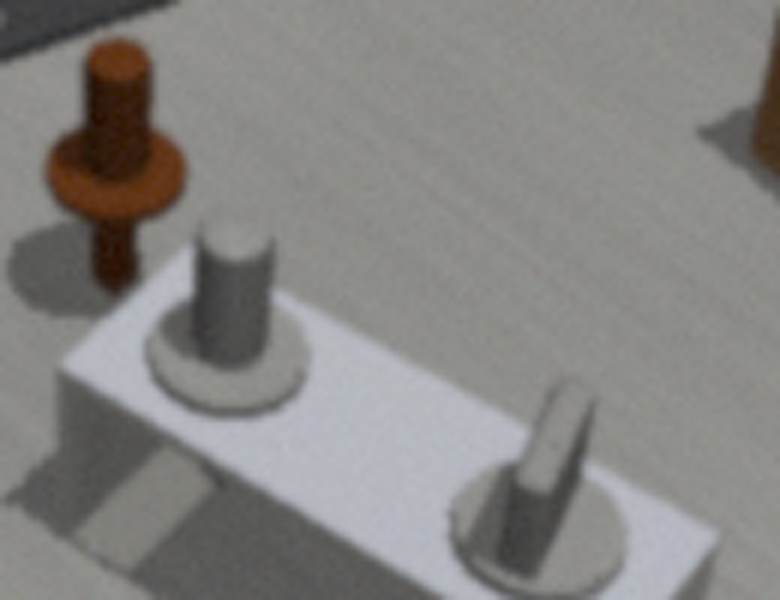

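```bash
cat > h.py <<'E'
from bench import env, grip, solver, monitor, eyes, ticket
import numpy as np, cv2
def ray(n,u,v,z):
    c=eyes.calibration(n);K,R,t=c["intrinsics"],c["R"],np.array(c["t"])
    d=R.T@np.linalg.inv(K)@np.array([u,v,1.]); o=-R.T@t
    return o+d*(z-o[2])/d[2]
def cr(p,o): return (p[0]+.5)/6-.5+o[0],(p[1]+.5)/6-.5+o[1]
E
python3 - <<'E'
from h import *
for nm,p,o,z in [("pivot",(217,181),(155,135),77),("barhole",(456,378),(155,135),74),("knob",(613,505),(155,135),124),("brhole",(527,239),(155,135),60),
 ("b1",(142,101),(155,135),8),("b2",(107,283),(155,135),8),("b3",(713,195),(155,135),8),("b4",(682,376),(155,135),8),
 ("pin",(237,244),(350,195),136),("collar",(207,250),(350,195),86),("tab",(562,172),(350,195),126)]:
    print(nm,ray("top",*cr(p,o),z).round(1))
for nm,p,o,z in [("pivot",(203,105),(230,150),77),("knob",(163,270),(230,150),124),("brhole",(321,274),(230,150),60),("pin",(237,240),(285,225),136),("collar",(229,352),(285,225),86),("tab",(562,435),(285,225),126)]:
    print('side',nm,ray("side",*cr(p,o),z).round(1))
E
```

```text
pivot [601.9 149.6  77. ]
barhole [530.2  65.4  74. ]
knob [480.7   6.6 124. ]
brhole [581.7  41.2  60. ]
b1 [646.4 193.2   8. ]
b2 [576.7 206.5   8. ]
b3 [605.7 -24.1   8. ]
b4 [537.1 -11.4   8. ]
pin [ 442.8 -253.8  136. ]
collar [ 442.5 -253.7   86. ]
tab [ 465.1 -363.3  126. ]
side pivot [601.8 156.2  77. ]
side knob [479.2   9.5 124. ]
side brhole [577.8  42.4  60. ]
side pin [ 437.7 -256.8  136. ]
side collar [ 439.  -254.8   86. ]
side tab [ 463.2 -363.3  126. ]
```

```bash
cat >> h.py <<'E'
def q(yaw):  # tool down, jaw axis (tool y) at angle yaw in world
    a=(yaw+np.pi/2)/2
    return np.array([np.cos(a),np.sin(a),0,0])
PIV=np.array([601.9,151.]); PHI0=-2.276; PHI1=-1.755
E
python3 - <<'E'
from h import *
for nm,p,y in [("knob0",(480.2,8,200),PHI0+np.pi/2),("knob1",(568,-31,85),PHI1+np.pi/2),("pin",(441,-254.5,97),PHI1+np.pi/2),("ins",(581,42,200),PHI1+np.pi/2)]:
    for k in (0,np.pi):
        j=solver.inverse_kinematics(np.array(p,float),q(y+k)); print(nm,k,None if j is None else np.round(j,2))
E
```

```text
knob0 0 [-0.53 -0.04  0.45  1.92  0.02  1.26 -0.79]
knob0 3.141592653589793 [-0.65 -0.04  0.57  1.92  0.03  1.26  2.35]
knob1 0 [-0.57  0.31  0.67  1.85 -0.22  1.06  0.01]
knob1 3.141592653589793 [ 0.94  0.55 -1.18  1.79  0.55  1.17  2.55]
pin 0 [-0.33  0.18  0.87  1.98 -0.16  1.05  0.43]
pin 3.141592653589793 [-0.49  0.22  1.07  1.98 -0.22  1.06 -2.65]
ins 0 [-0.6   0.21  0.55  1.69 -0.11  1.28 -0.21]
ins 3.141592653589793 [ 0.82  0.42 -1.18  1.64  0.4   1.35  2.54]
```

```bash
python3 - <<'E'
from h import *
env.movep(np.array([480.2,8,180.]),q(PHI0+np.pi/2))
s=monitor.state(); print(s["time"],s["tcp_pos"],s["contact_force"],s["qpos"])
c=eyes.calibration("wrist"); f=eyes.grab_frame("wrist"); cv2.imwrite("pics/w1.png",f[:,:,::-1]); np.savez("w1.npz",**c)
E
```

```text
2.4917 [480.47078659   9.29123002 180.0769012 ] [-0.02037131 -0.01064101 -0.29783007] [-0.61648657 -0.0247581   0.53893216  1.94431109  0.01352353  1.21832139
 -0.78514925]
```

View pics/w1.png

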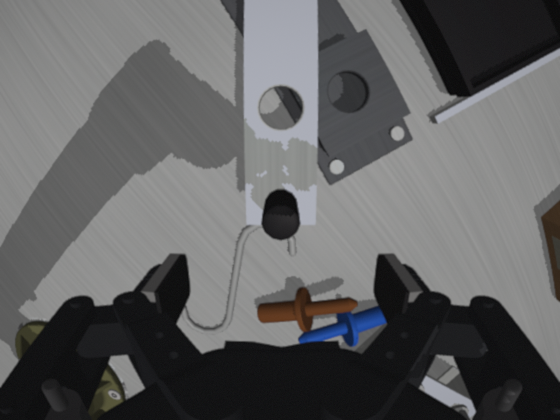

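The wrist view shows the bar upright in the image. The bar hole is at (281,107), the knob top at (281,215), midway between the fingers, and the bracket hole at (348,92). I'll compute positions from these pixels, then grip the knob.

```bash
cat >> h.py <<'E'
def wray(c,u,v,z):
    K,R,t=c["intrinsics"],c["R"],np.array(c["t"])
    x=(u-K[0,2]);y=(v-K[1,2]);r=np.hypot(x,y);th=r/K[0,0]
    d=R.T@np.array([np.sin(th)*x/r,np.sin(th)*y/r,np.cos(th)]);o=-R.T@t
    return o+d*(z-o[2])/d[2]
E
python3 - <<'E'
from h import *
c=np.load("w1.npz")
for n,u,v,z in [("knob",281,215,124),("barhole",281,107,74),("brhole",348,92,60)]: print(n,wray(c,u,v,z).round(1))
grip(60)
env.line_to(np.array([480.2,8,84.]),v=120)
grip(20,40)
s=monitor.state(); print(s["time"],s["tcp_pos"],s["contact_force"],s["width"])
E
```

```text
knob [483.3  14.3 124. ]
barhole [528.   67.1  74. ]
brhole [577.9  42.9  60. ]
4.2667 [480.58462423   8.15317625  84.7312837 ] [-0.88530765 -0.85320693  5.76919352] 25.28946437466751
```

```bash
python3 - <<'E'
from h import *
P=np.array([600.5,149.1])
for f in np.linspace(0,1,6)[1:]:
    ph=PHI0+0.517*f
    p=P+185*np.array([np.cos(ph),np.sin(ph)])
    env.line_to(np.array([*p,87.]),v=90,attitude=q(ph+np.pi/2))
s=monitor.state(); print(s["time"],s["tcp_pos"],s["contact_force"],s["width"])
c=eyes.calibration("wrist"); f=eyes.grab_frame("wrist"); cv2.imwrite("pics/w2.png",f[:,:,::-1]); np.savez("w2.npz",**c)
cv2.imwrite("pics/top2.png",eyes.grab_frame("top")[:,:,::-1])
t=cv2.imread('pics/w2.png');cv2.imwrite("pics/w2c.png",cv2.resize(t[0:220,180:400],None,fx=2.7,fy=2.7,interpolation=cv2.INTER_CUBIC))
E
```

```text
6.0667 [564.00789498 -31.74182769  85.1255187 ] [  1.75027643   4.870493   -25.34126304] 25.065039025782617
```

View pics/w2c.png

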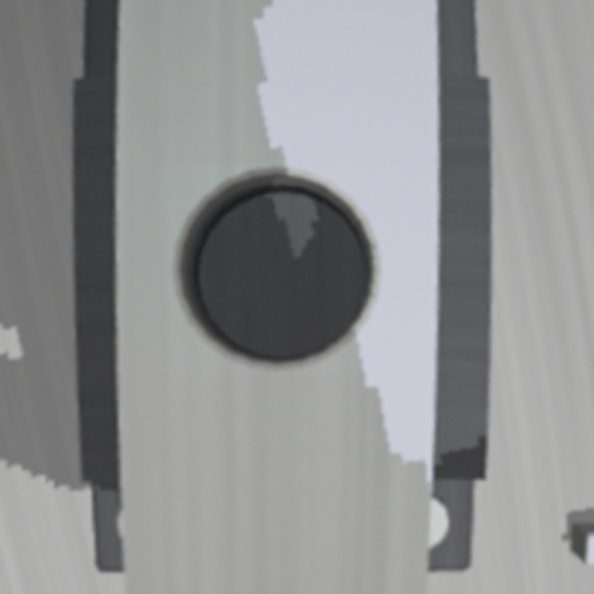

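View pics/top2.png

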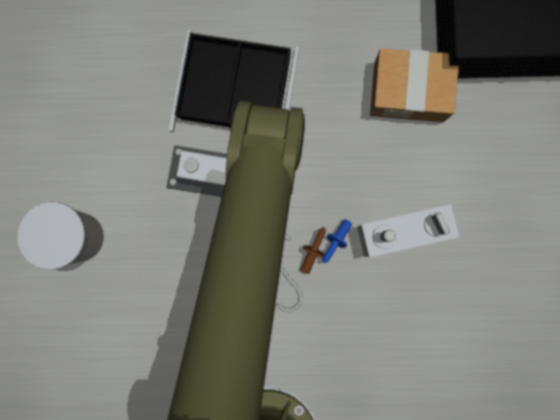

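The holes are lined up to about 1 mm: the bar hole centre is at crop (277,266) and the bracket hole at (283,272). The blue and brown pins now lie on the bench; they were already down when I took the picture above the knob. I'll release the knob, rise and check.

```bash
python3 - <<'E'
from h import *
s=monitor.state();p=s["tcp_pos"]
env.line_to(np.array([p[0]+0.9,p[1]-0.2,84.7]),v=50)
grip(60)
s=monitor.state();print(s["time"],s["contact_force"],s["tcp_pos"])
env.line_to(np.array([s["tcp_pos"][0],s["tcp_pos"][1],185.]),v=150)
c=eyes.calibration("wrist"); f=eyes.grab_frame("wrist"); cv2.imwrite("pics/w3.png",f[:,:,::-1]); np.savez("w3.npz",**c)
E
```

```text
6.85 [-0.43946771  0.77016822  0.15398412] [565.89406185 -32.48905769  86.06570658]
```

View pics/w3.png

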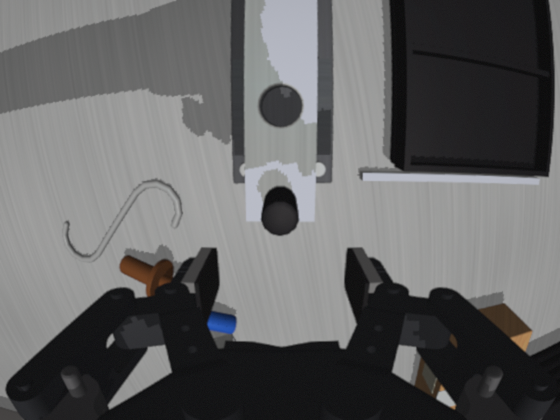

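The bar hole at (281,106) and the bracket hole still coincide, and the bar is centred on the plate. Next is the long pin.

```bash
python3 - <<'E'
from h import *
c=np.load("w3.npz")
print("hole",wray(c,281,106,74).round(1),"knob",wray(c,280.5,213,124).round(1))
env.movep(np.array([441,-254.5,200.]),q(PHI1+np.pi/2+0.2))
s=monitor.state(); print(s["time"],s["tcp_pos"],s["qpos"])
c=eyes.calibration("wrist"); f=eyes.grab_frame("wrist"); cv2.imwrite("pics/w4.png",f[:,:,::-1]); np.savez("w4.npz",**c)
cv2.imwrite("pics/top4.png",cv2.resize(eyes.grab_frame("top")[135:245,155:285,::-1],None,fx=6,fy=6,interpolation=cv2.INTER_CUBIC))
E
```

```text
hole [578.1  42.7  74. ] knob [564.9 -26.  124. ]
8.7167 [ 441.85708889 -253.02518971  199.64390173] [-0.23772188  0.02994644  0.7260149   1.86092734 -0.02138857  1.25876528
  0.51217098]
```

View pics/w4.png

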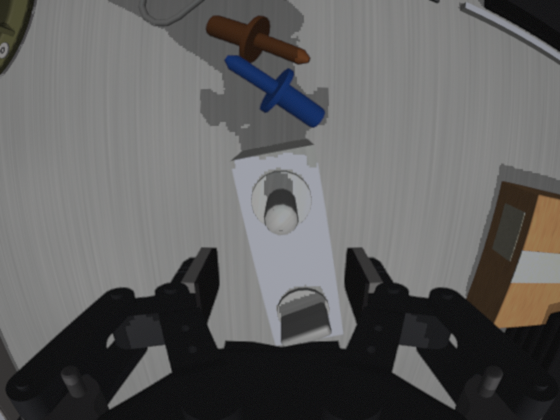

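View pics/top4.png

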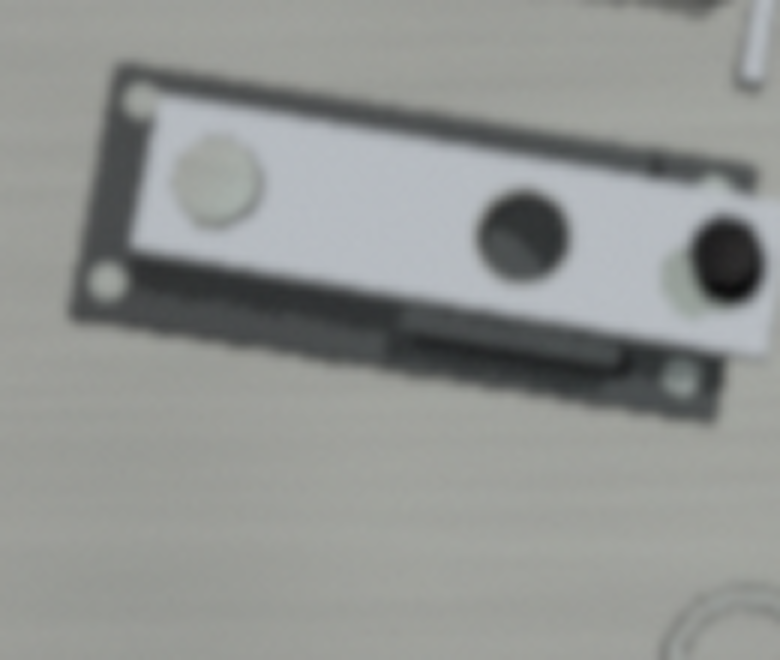

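The top view shows the bar hole at crop (523,236), over the bracket. The wrist view has the long pin's top at (281,218), between the fingers.

```bash
python3 - <<'E'
from h import *
c=np.load("w4.npz")
print("pin wrist",wray(c,281,218,136).round(1),"collar",wray(c,280.5,197,86).round(1))
print("hole top",ray("top",*cr((523,236),(155,135)),74).round(1),"knob top",ray("top",*cr((729,260),(155,135)),124).round(1))
env.line_to(np.array([441,-254.3,97.5]),v=120)
grip(18,60)
s=monitor.state(); print(s["time"],s["tcp_pos"],s["contact_force"],s["width"])
E
```

```text
pin wrist [ 440.7 -251.2  136. ] collar [ 440.2 -249.4   86. ]
hole top [580.5  41.2  74. ] knob top [562.6 -33.4 124. ]
10.25 [ 441.65231088 -254.47869033   98.24380599] [-0.82689922  0.48971331  5.17814902] 22.93978429842632
```

```bash
python3 - <<'E'
from h import *
env.line_to(np.array([441.6,-254.5,225.]),v=150)
s=monitor.state(); print(s["time"],s["tcp_pos"],s["contact_force"],s["width"])
env.movep(np.array([579.7,40.8,225.]),q(PHI1+np.pi/2))
s=monitor.state(); print(s["time"],s["tcp_pos"],s["contact_force"],s["width"])
cv2.imwrite("pics/side5.png",eyes.grab_frame("side")[:,:,::-1])
cv2.imwrite("pics/w5.png",eyes.grab_frame("wrist")[:,:,::-1])
E
```

```text
11.25 [ 440.87402013 -254.09960212  223.81871565] [ 0.48922346 -0.24905316 -2.64655605] 22.744854867328932
12.4833 [579.53203515  38.47827479 224.85612377] [ 0.57298144 -0.09547869 -1.52511536] 22.430221616571348
```

View pics/side5.png

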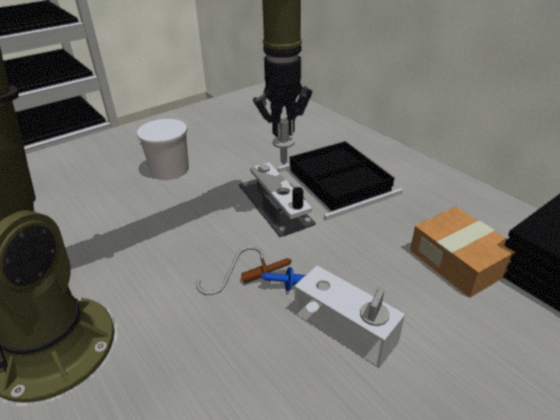

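View pics/w5.png

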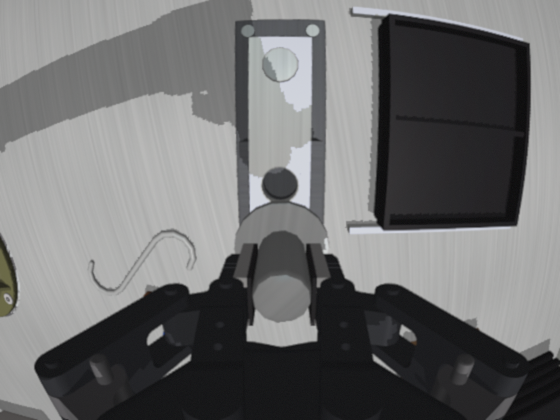

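The side view shows the long pin upright in the gripper with its shank below the collar. The short pin is still in the rack. I'll lower the tip to just above the hole and check.

```bash
python3 - <<'E'
from h import *
env.line_to(np.array([579.7,40.8,158.]),v=120)
env.hold(0.2)
s=monitor.state(); print(s["time"],s["tcp_pos"],s["contact_force"],s["width"])
a=eyes.grab_frame("side")[:,:,::-1]
cv2.imwrite("pics/side6.png",cv2.resize(a[110:240,230:360],None,fx=4.5,fy=4.5,interpolation=cv2.INTER_CUBIC))
c=eyes.calibration("wrist");np.savez("w6.npz",**c)
cv2.imwrite("pics/w6.png",eyes.grab_frame("wrist")[:,:,::-1])
E
```

```text
13.4917 [580.41772549  40.8576569  159.06685781] [ 0.55236911  1.18248806 -2.08013329] 22.84092222457446
```

View pics/side6.png

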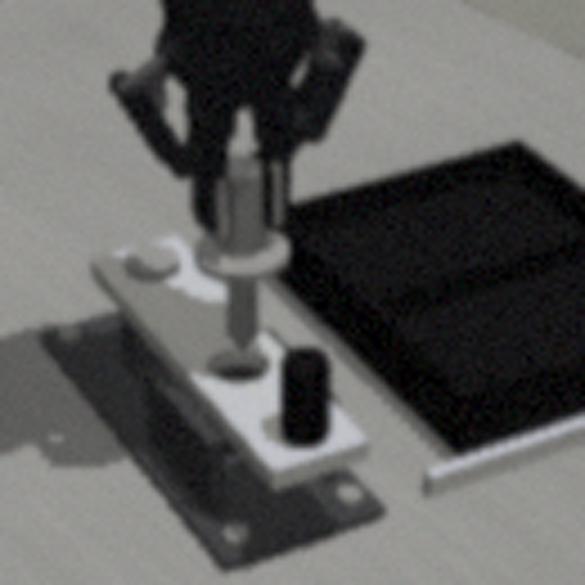

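View pics/w6.png

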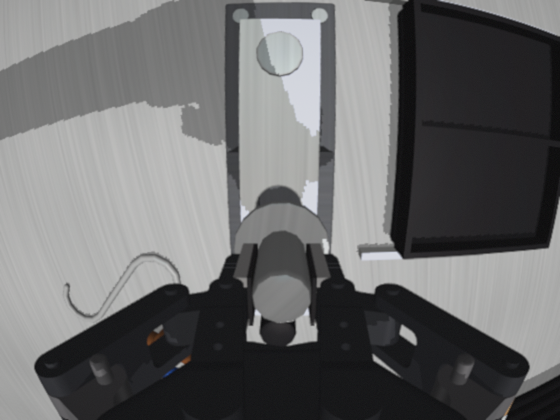

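```bash
python3 - <<'E'
from h import *
f=lambda x,y:((x+.5)/4.5-.5+230,(y+.5)/4.5-.5+110)
print(ray("side",*f(241,350),86),ray("side",*f(238,364),74))
E
```

```text
[575.82648859  38.89181752  86.        ] [577.00616179  43.30761309  74.        ]
```

```bash
python3 - <<'E'
from h import *
for z in [150,138,126,114,104,97]:
    env.line_to(np.array([579.9,43.2,float(z)]),v=60)
    s=monitor.state(); print(round(s["time"],2),s["tcp_pos"].round(1),s["contact_force"].round(1),s["width"].round(1))
    if np.abs(s["contact_force"]).max()>15: break
a=eyes.grab_frame("side")[:,:,::-1]
cv2.imwrite("pics/side7.png",cv2.resize(a[110:240,230:360],None,fx=4.5,fy=4.5,interpolation=cv2.INTER_CUBIC))
E
```

```text
Traceback (most recent call last):
AttributeError: 'float' object has no attribute 'round'
```

```bash
python3 - <<'E'
from h import *
for z in [138,126,114,104,97]:
    env.line_to(np.array([579.9,43.2,float(z)]),v=60)
    s=monitor.state(); print(round(s["time"],2),s["tcp_pos"].round(1),s["contact_force"].round(1),round(s["width"],1))
    if np.abs(s["contact_force"]).max()>15: break
a=eyes.grab_frame("side")[:,:,::-1]
cv2.imwrite("pics/side7.png",cv2.resize(a[110:240,230:360],None,fx=4.5,fy=4.5,interpolation=cv2.INTER_CUBIC))
E
```

```text
14.23 [579.4  43.1 137.2] [ 0.5 -0.2 -2. ] 23.0
14.58 [579.4  43.1 125.4] [ 0.2  0.7 -2.4] 22.6
14.93 [579.4  43.2 113.3] [ 0.5 -0.6 -2.5] 22.8
15.25 [579.4  43.2 103.4] [-0.  -0.4 -2.4] 22.9
15.52 [579.5  43.2  96.5] [ 0.9  0.9 -1.8] 22.7
```

View pics/side7.png

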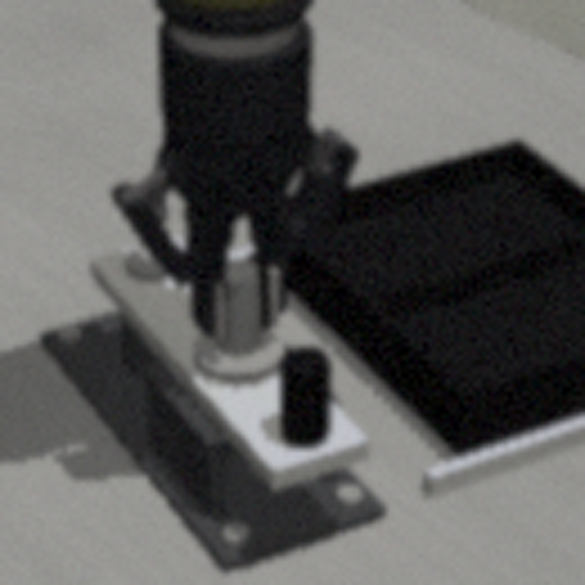

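The shank is through both holes with no side force and the collar is just above the bar. I'll seat it in 1 mm steps, release and retreat.

```bash
python3 - <<'E'
from h import *
for z in np.arange(95.5,90,-1.0):
    env.line_to(np.array([579.9,43.2,z]),v=20); env.hold(0.1)
    s=monitor.state(); print(round(s["time"],2),s["tcp_pos"].round(1),s["contact_force"].round(1),round(s["width"],1))
    if s["contact_force"][2]>4: break
grip(50)
s=monitor.state(); print(round(s["time"],2),s["tcp_pos"].round(1),s["contact_force"].round(1),round(s["width"],1))
env.line_to(np.array([579.9,43.2,210]),v=120)
a=eyes.grab_frame("side")[:,:,::-1]
cv2.imwrite("pics/side8.png",cv2.resize(a[110:240,230:360],None,fx=4.5,fy=4.5,interpolation=cv2.INTER_CUBIC))
cv2.imwrite("pics/w8.png",eyes.grab_frame("wrist")[:,:,::-1])
print(monitor.state()["time"])
E
```

```text
15.92 [580.   43.2  95.6] [ 0.2  0.1 -2.5] 22.4
16.27 [579.9  43.2  94.5] [ 0.7 -0.3 -2. ] 22.9
16.62 [579.9  43.2  93.5] [ 0.7  0.2 -2.8] 22.4
16.97 [579.9  43.2  92.5] [-1.  -0.8 -1.2] 22.6
17.32 [580.2  43.2  92.2] [-3.6 -0.3  5.4] 22.8
17.69 [579.9  43.2  91.3] [-0.4  0.2  0.7] 50.0
18.9333
```

View pics/side8.png

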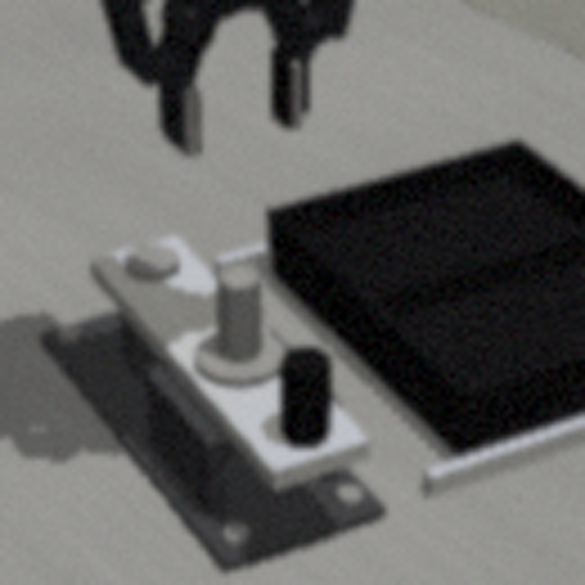

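View pics/w8.png

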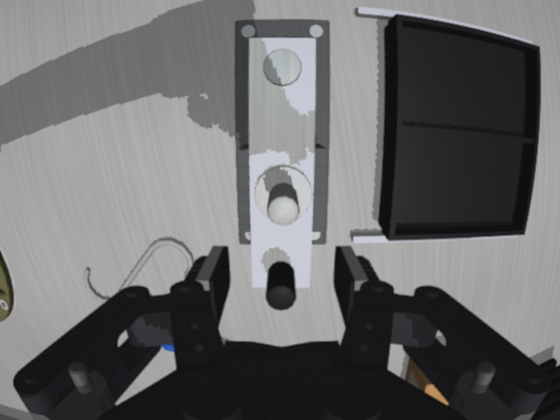

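The pin stands upright at crop (238,310) with its collar flat on the bar. The collar made contact at TCP z 92.2, as predicted, and the gripper is clear.

```bash
python3 - <<'E'
from h import *
env.hold(0.3)
cv2.imwrite("pics/side9.png",eyes.grab_frame("side")[:,:,::-1])
ticket.finish_job(); print("done")
E
```

```text
the job is handed in; nothing more can be done
done
```

View pics/side9.png

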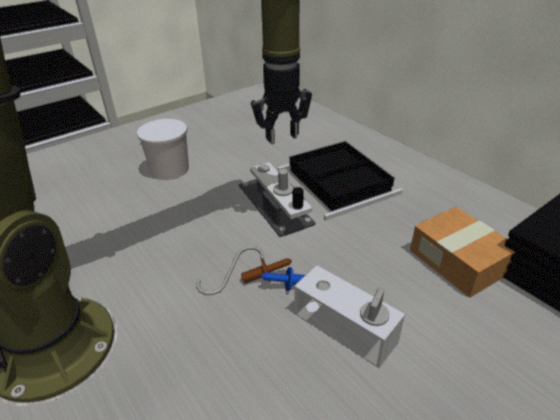

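The job is handed in, at about 19 s on the robot's clock. I gripped the knob and swung the bar about 0.52 rad until the holes lined up to about 1 mm. Then I took the long pin from the rack, lowered it through both holes and let go.

- **Seating:** the collar met the bar at the expected height (TCP z 92.2 mm) with about 5 N. There was no side force on the way down.
- **Last pictures:** the pin stands upright with its collar flat on the bar. The short pin is still in the rack and the gripper is well clear.
- **Disagreements:** the cameras differed by 2 to 6 mm on positions. Just above the hole, the side view showed the tip about 4 mm off-centre, so I shifted the pin 2.4 mm before lowering it.
- **Look-alike pins:** the blue and brown pins stood upright at first but were lying on the bench by the picture above the knob. I never went to them on purpose and don't know what knocked them over. Both are still on the bench.

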